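Shim the rocking counting scale

ROBOT

A 6-joint arm with a two-finger parallel gripper is mounted at the origin on a cart in front of the work surface, level with it; the furniture and walls round the work are solid. World frame = base frame: x ahead of the robot, y to its left, z up, the work surface at z = 0. Lengths are in mm, angles in rad, forces in N, time in s.
With the tool pointing down it reaches from about 350 to 725 mm from the base axis. Payload 4.3 kg.
Tool frame: the origin (TCP) lies at the very end of the fingers, on their centre line; the grasp point (between the pads) lies 19 mm behind it; z points along the fingers, y is the direction in which the jaws open and shut (so a half turn about z gives the same grasp; the last joint's range is limited). The gripper opens to 85 mm and grips with 20 to 120 N. Pads are 22 mm wide; open, the fingers measure 114 mm over their backs; the gripper's body (76 mm by 85 mm) begins 54 mm behind the grasp point. The pads swing forward as they close: fully open they stand 13 mm farther back than shut.
Start: joints at [-1.216, 0.377, 0.081, 1.274, 0, 1.46], TCP at [257.757, -514.032, 231.329] pointing down, gripper open.
Joint ranges: [-2.72, 2.72], [-0.84, 1.66], [-1.02, 1.22], [-1.77, 2.12], [-1.37, 1.28], [-3.14, 3.14]. Speed limits (rad/s): [2.57, 2.57, 3.14, 3.14, 3.14, 3.14].

INTERFACE

Orientations are given as a rotation vector (axis times angle).
In Python, from station import arm, optics gives the robot as it stands.
- The arm moves only by the tool arm_command, never from a script. Its argument "increments" is text: rows parted by semicolons, each of 7 numbers parted by spaces: the shift along the tool's x, y, z normalised to -1 to 1, where 1 is 0.1 m, then the turn, a rotation vector about the tool's x, y, z normalised to -1 to 1, where 1 is pi/2 rad, then the opening, from 0 (shut) to 1 (fully open). A call has 1 to 8 rows; each row shifts and turns the commanded pose from where the row before left it, along the tool's axes as they then stand; what a row does not reach is not made up. A row lasts 1/12 s, in which the tool goes at most 41.7 mm and 7.16 degrees, less where a joint would pass 70% of its speed; a pose out of reach is approached as far as the arm can. A call with a number of a shift or a turn outside -1 to 1 is refused whole. A call with a gripper value outside its range is refused whole. The fingers move at their own pace and stop on an object; "newtons" is the grip in N (left out, the last holds). Time passes only in rows, so rows that do not move let the fingers close. It gives the time, the measured TCP pose, the force and the opening at its end, in the units of the state.
- arm.read_state(): the state, without advancing time (a new reading comes with each control period).
- optics.snapshot(name): name is "scene" or "top" or "wrist"; returns a dict with "frame" (420x560x3 uint8, blue, green, red), "depth" (420x560 float32, mm along the optical axis (not along the pixel's ray), 0 where there is no reading), "K" (3x3 intrinsics, pixels), "world_from_camera" (4x4, takes a point from camera to world coordinates). Camera axes: x right, y down, z forward; pixel columns grow to the right and rows downward; lengths in mm; the calibration is good to about 2 mm. The wrist camera is an equidistant fisheye: a pixel r from the principal point sees the ray r / f radians off the axis. A picture is of the moment at which its call begins.
- arm.job_done(): hands the job in, once; it reports no verdict.
The state is a dict: "t": time; "joint_positions": joint angles; "joint_vel": joint speeds; "effort": joint torques, N m; "tool_pos": TCP position; "tcp_rot": TCP orientation; "contact_force": force on the tool from outside, world axes, zero at the start; "wrist_torque": the same for the moment, N m; "gripper_width": finger opening in mm.
Only numpy, scipy, OpenCV 4.12 (cv2) and the standard library are available. Lean on these libraries where they do the work, as an engineer would, in place of code of your own. Each camera call takes 0.05 s, during which the arm holds its last target.

TASK

The key-blank counting scale rocks because its front-left foot has lost its pad. Without picking anything up, push the orange wedge, thin end first, under that foot with your fingertips until the scale stands level and all its feet bear, then press down on the pan near the opposite (rear-right) corner for a moment to check that it no longer rocks, and take the hand away. Do not shove the scale away from its place or disturb the tin, lock cylinder and padlock beside it.

Things in the scene. Friction and masses are not known exactly. Their poses are not given: they have to be found in the camera images.
- scale: Grey loose bench scale with a bright metal pan, 190 x 200 mm, 1.8 kg. Origin: centre of the footprint, level with the undersides of its good feet. x runs from its front (sloping console with display) to its rear, y to its left, z up. Pan top at z = 64 mm, console lower, housing underside at z = 16 mm. Its weight lies a little to the bare foot's side of the other two feet's line.
- short_foot (a point): Lowest point of the bare front-left foot, a steel stub 15 mm across with a domed end, at scale x -70, y +78 mm, 22 mm inside the housing's left face. It is 6 mm too short: the scale starts leaning 3 degrees down onto it. The other feet (rubber, 20 mm across) are at (-70, -78), (70, 78), (70, -78). With the scale level this point is 6 mm above the bench. Axes as the scale.
- far_corner (a point): Spot on the flat pan top near its rear-right corner (scale x +40, y -50 mm), where to press for the check; 5 to 15 N is plenty. Pressing here rocks the scale while it is not shimmed. Axes as the scale.
- wedge: Orange plastic wedge, 40 wide (x), 100 long (y) mm, 80 g, smooth. Origin: centre of its flat underside. Thin end (1.2 mm) at y = -50, upright heel face (15.5 mm high) at y = +50; the top rises evenly between, so it is 6 mm thick 33 mm from the thin end. Starts lying left of the scale, thin end 8 to 35 mm from the bare foot's middle and pointing roughly at it along the scale's -y.
- wedge_heel (a point): Middle of the wedge's upright heel face, 8 mm above its underside; push here. Axes as the wedge. The push needed is about 1 to 3 N until the scale comes level; then the wedge goes tight and the force climbs steeply towards 10 N, where the whole scale begins to slide. The wedge does not slip back when released.
- blank_tin: Open round tin of key blanks, 74 x 81 x 21 mm; leave it alone. Origin at the centre of its underside.
- lock_cylinder: Metal lock cylinder, 67 x 28 x 38 mm; leave it alone. Origin at the centre of its underside.
- padlock: Standing brass padlock, 19 x 42 x 66 mm; leave it alone. Origin at the centre of its underside.

How it is judged:
By the outcome, as a careful person would: the job done as asked, in the order asked, and still so for the second after the job is handed in, with the robot touching nothing.
It also fails if it takes over 42 s, if anything falls off the work surface, if the arm or the gripper's body presses on something with over 40 N, if the wrist force passes 120 N, or if a joint passes its speed limit or range.

## Working session

There is one attempt and no reset: what is moved stays moved. The work goes in short steps, Python scripts to look and compute and a tool call to move; the robot and the scene stay as the last step left them, time stands still between calls to the robot, and variables do not carry over. Pictures are saved under pics/ and viewed, and the job is handed in when it is done.

Besides the shell and the picture viewer there is one more tool, called after "Call:" in YAML: its name, and indented under it one key for each argument. arm_command: Moves the arm, as the interface text tells. Its arguments: {"type":"object","properties":{"increments":{"type":"string"},"newtons":{"type":"number"}},"required":["increments"]}

```bash
mkdir -p pics; ls
cat > h.py <<'E'
import numpy as np, cv2
from station import arm, optics
def snap(n,tag):
    s=optics.snapshot(n); cv2.imwrite(f'pics/{tag}.png',s['frame']); np.savez(f'{tag}.npz',**s); return s
def pt(s,u,v,z=None):
    K=s['K'];T=s['world_from_camera']
    d=np.array([(u-K[0,2])/K[0,0],(v-K[1,2])/K[1,1],1.0])
    if z is None:
        return T[:3,:3]@(d*s['depth'][int(round(v)),int(round(u))])+T[:3,3]
    w=T[:3,:3]@d; return T[:3,3]+w*(z-T[2,3])/w[2]
E
python3 - <<'E'
from h import *
print(arm.read_state())
for n in ['scene','top','wrist']:
    s=snap(n,n+'0'); print(n,s['K'].round(1).tolist(),s['world_from_camera'].round(3).tolist())
E
```

```text
pics
{'t': 0.0, 'joint_positions': array([-1.21625951e+00,  3.78067355e-01,  7.96636753e-02,  1.27438640e+00,
        1.35758295e-05,  1.46053075e+00]), 'joint_vel': array([ 0.0003168 , -0.00106214,  0.00011733, -0.00059963,  0.00034673,
       -0.00021467]), 'effort': array([ 2.25557451e-04, -4.63611031e+01,  2.69871300e+01,  2.08195072e-02,
       -2.17369720e-04, -4.89239412e-06]), 'tool_pos': array([ 257.54778805, -513.38876187,  230.37303941]), 'tcp_rot': array([-3.05520728e+00, -7.23099183e-01,  3.60159325e-04]), 'contact_force': array([-0.12759282, -0.00869963, -0.4749635 ]), 'wrist_torque': array([ 0.04011473,  0.03145389, -0.0015742 ]), 'gripper_width': 85.60819113989332}
scene [[391.9, 0.0, 280.8], [0.0, 391.9, 203.4], [0.0, 0.0, 1.0]] [[0.721, -0.372, 0.585, 18.989], [-0.693, -0.378, 0.614, -786.034], [-0.007, -0.848, -0.53, 535.408], [0.0, 0.0, 0.0, 1.0]]
top [[392.0, 0.0, 274.6], [0.0, 392.0, 209.5], [0.0, 0.0, 1.0]] [[0.008, -0.978, 0.211, 356.542], [-1.0, -0.008, 0.0, -273.777], [0.002, -0.211, -0.978, 891.82], [0.0, 0.0, 0.0, 1.0]]
wrist [[325.2, 0.0, 283.1], [0.0, 325.2, 212.5], [0.0, 0.0, 1.0]] [[0.447, -0.852, -0.272, 326.073], [-0.894, -0.427, -0.133, -479.793], [-0.003, 0.303, -0.953, 374.481], [0.0, 0.0, 0.0, 1.0]]
```

View pics/top0.png

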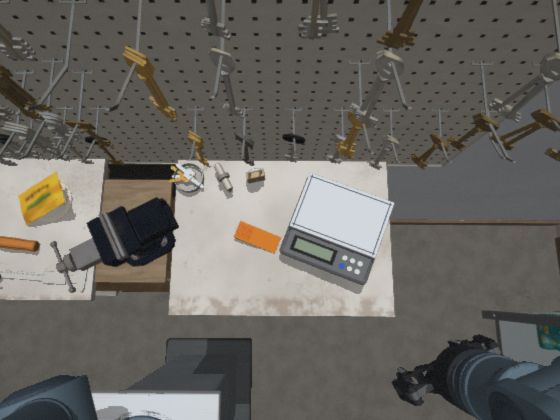

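View pics/scene0.png

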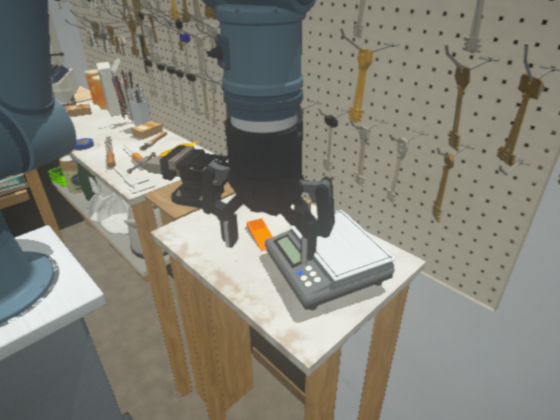

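View pics/wrist0.png

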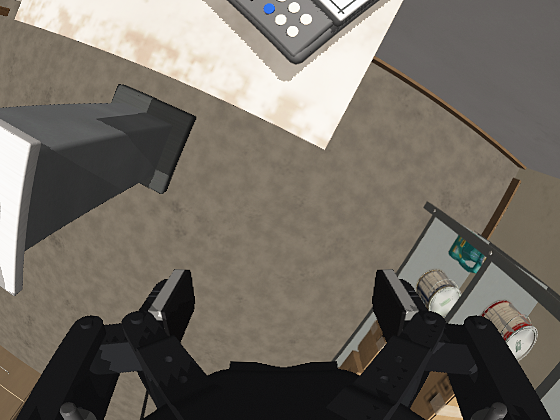

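Run:
```python
from h import *
s=dict(np.load('top0.npz'))
f=s['frame'];hsv=cv2.cvtColor(f,cv2.COLOR_BGR2HSV)
m=cv2.inRange(hsv,(5,150,120),(20,255,255)); m[:, :225]=0; m[:215]=0; m[260:]=0;m[:,300:]=0
c=max(cv2.findContours(m,0,1)[0],key=cv2.contourArea)
q=cv2.approxPolyDP(c,4,True)[:,0]; print(cv2.contourArea(c),q.tolist(),cv2.boxPoints(cv2.minAreaRect(c)).tolist())
for p in q: print(p,pt(s,*p).round(1),pt(s,*p,z=1.2).round(1),pt(s,*p,z=15.5).round(1))
# pan
g=cv2.inRange(hsv,(0,0,165),(180,60,255)); g[:, :285]=0; g[:170]=0;g[265:]=0
n,l,st,ce=cv2.connectedComponentsWithStats(g); 
k=l[215,345]; pm=(l==k).astype(np.uint8)*255
c=max(cv2.findContours(pm,0,1)[0],key=cv2.contourArea); q=cv2.approxPolyDP(c,5,True)[:,0]; print('pan',st[k],q.tolist(),cv2.boxPoints(cv2.minAreaRect(c)).tolist())
ys,xs=np.where(cv2.erode(pm,np.ones((9,9)))>0)
P=np.array([pt(s,x,y) for x,y in zip(xs,ys)]); 
A=np.c_[P[:,:2],np.ones(len(P))]; co=np.linalg.lstsq(A,P[:,2],rcond=None)[0]; print('plane',co, P.mean(0), np.std(A@co-P[:,2]))
for p in q: print(p,pt(s,*p).round(1),pt(s,*p,z=64).round(1))
big=cv2.resize(f[165:295,220:405],None,fx=4,fy=4,interpolation=2); cv2.imwrite('pics/crop0.png',big)
# bench check
for p in [(200,260),(260,280),(250,210),(190,300)]: print(pt(s,*p).round(1))
for n,p in [('tin',(187,178)),('lock',(224,178)),('padlock',(256,175))]: print(n,pt(s,*p).round(1))
```

```text
686.0 [[240, 222], [235, 237], [274, 252], [279, 237]] [[233.72415161132812, 236.6896514892578], [240.06898498535156, 220.8275909423828], [280.4137878417969, 236.9655303955078], [274.0689697265625, 252.8275909423828]]
[240 222] [ 515.6 -195.3   15.3] [ 518.2 -194.     1.2] [ 515.6 -195.3   15.5]
[235 237] [ 481.  -185.    16.5] [ 483.2 -183.5    1.2] [ 481.1 -184.9   15.5]
[274 252] [ 449.5 -273.1    2.5] [ 449.6 -273.1    1.2] [ 448.1 -273.1   15.5]
[279 237] [ 484.  -284.2    1.4] [ 484.  -284.2    1.2] [ 482.  -284.    15.5]
pan [ 285  170  109   95 7481] [[285, 170], [285, 232], [295, 207], [290, 225], [370, 255], [373, 264], [391, 264], [387, 221], [393, 202], [387, 200], [386, 170]] [[285.0, 170.0], [393.0, 170.0], [393.0, 264.0], [285.0, 264.0]]
plane [-5.53976652e-01  2.22360009e-01  4.46694867e+02] [ 544.4398846  -425.15223118   50.55102851] 42.10462673604155
[285 170] [ 644.7 -297.5    0.7] [ 624.2 -295.9   64. ]
[285 232] [ 496.  -298.    -0.9] [ 485.9 -296.2   64. ]
[295 207] [ 554.7 -321.     1.2] [ 540.7 -317.7   64. ]
[290 225] [ 502.1 -307.1   58.3] [ 501.1 -306.9   64. ]
[370 255] [ 438.1 -474.8   67.3] [ 438.4 -475.6   64. ]
[373 264] [ 424.6 -497.5   -1.6] [ 419.6 -481.    64. ]
[391 264] [ 425.  -538.4   -2.3] [ 419.9 -518.8   64. ]
[387 221] [ 510.  -512.8   72.3] [ 511.6 -515.2   64. ]
[393 202] [ 551.8 -528.    71.8] [ 553.7 -530.4   64. ]
[387 200] [ 556.2 -515.5   71.4] [ 558.  -517.6   64. ]
[386 170] [ 6.472e+02 -5.381e+02 -6.000e-01] [ 626.2 -519.    64. ]
[ 430.2 -105.8    0.8]
[ 386.6 -242.3    3.6]
[ 547.5 -216.2   -2.5]
[341.8 -87.   -3.6]
tin [617.6 -69.9  18.5]
lock [ 614.1 -157.6   32.7]
padlock [ 621.4 -230.5   34. ]
```

View pics/crop0.png

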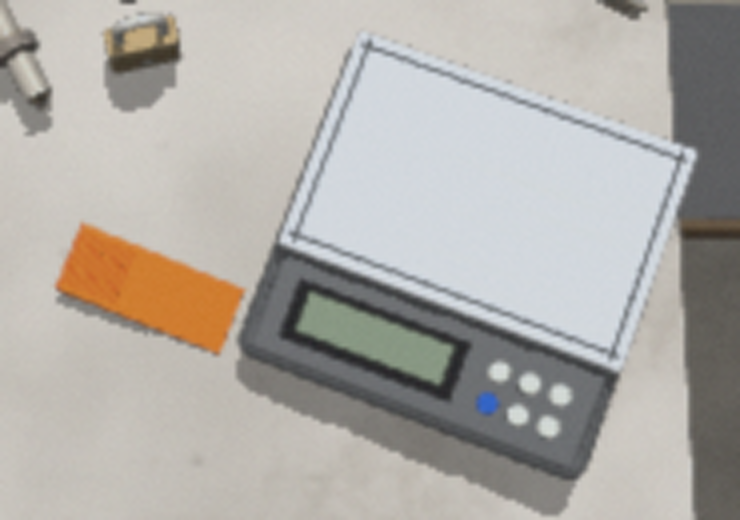

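Run:
```python
from h import *
s=dict(np.load('top0.npz'))
poly=np.array([(312,177),(293,224),(373,254),(390,205)])
m=np.zeros((420,560),np.uint8); cv2.fillPoly(m,[poly],255); m=cv2.erode(m,np.ones((5,5)))
ys,xs=np.where(m>0); P=np.array([pt(s,x,y) for x,y in zip(xs,ys)])
A=np.c_[P[:,:2],np.ones(len(P))]; co=np.linalg.lstsq(A,P[:,2],rcond=None)[0]; print('plane',co,np.std(A@co-P[:,2]),np.degrees(np.arctan(np.hypot(*co[:2]))))
n=np.array([-co[0],-co[1],1]); n/=np.linalg.norm(n)
T=s['world_from_camera'];K=s['K'];C=[]
for u,v in [(311.2-.4,174.5-.4),(290.7-.4,226.2-.4),(393-.4,203-.4),(374.5-.4,257-.4)]:
    d=T[:3,:3]@np.array([(u-K[0,2])/K[0,0],(v-K[1,2])/K[1,1],1]); o=T[:3,3]
    t=(co[2]-o@np.array([-co[0],-co[1],1]))/(d@np.array([-co[0],-co[1],1])); C.append(o+d*t)
C=np.array(C); print(C.round(1)); rl,fl,rr,fr=C
print('sides',[round(float(np.linalg.norm(x)),1) for x in (rl-fl,rr-fr,rl-rr,fl-fr)])
xa=(rl-fl+rr-fr); ya=(rl-rr+fl-fr)
for a in (xa,ya): print(np.degrees(np.arctan2(a[1],a[0])))
# housing outline corners on image: crop -> front left bottom, front right
for nme,(a,b) in dict(hFL=(240,345),hFR=(582,474),hL_mid=(268,250)).items():
    u,v=a/4+220-.4,b/4+165-.4; print(nme,pt(s,u,v).round(1),pt(s,u,v,z=16).round(1))
```

```text
plane [-3.81054490e-01  1.65043131e-01  3.36506269e+02] 40.57828780424361 22.551209554747846
[[ 622.6 -355.    40.7]
 [ 493.6 -306.1   97.9]
 [ 559.3 -538.6   34.5]
 [ 432.3 -476.7   93.1]]
sides [149.3, 152.9, 194.3, 181.2]
-23.398804083812706
70.63335528365695
hFL [ 448.7 -285.3   35. ] [ 450.7 -285.6   16. ]
hFR [ 380.8 -468.8   37.9] [ 381.4 -473.8   16. ]
hL_mid [ 506.9 -301.5    2.8] [ 504.6 -301.1   16. ]
```

Run:
```python
from h import *
s=dict(np.load('top0.npz'))
poly=np.array([(312,177),(293,224),(373,254),(390,205)])
m=np.zeros((420,560),np.uint8); cv2.fillPoly(m,[poly],255); m=cv2.erode(m,np.ones((5,5)))
ys,xs=np.where((m>0)); P=np.array([pt(s,x,y) for x,y in zip(xs,ys)])
print((s['depth'][m>0]==0).mean(), np.percentile(P[:,2],[1,10,50,90,99]))
P=P[(P[:,2]>50)&(P[:,2]<85)]
for _ in range(4):
    A=np.c_[P[:,:2],np.ones(len(P))]; co=np.linalg.lstsq(A,P[:,2],rcond=None)[0]; r=A@co-P[:,2]; P=P[abs(r)<2.5*r.std()]
print('plane',co,r.std(),len(P),np.degrees(np.arctan(np.hypot(*co[:2]))))
T=s['world_from_camera'];K=s['K'];C=[]
N=np.array([-co[0],-co[1],1])
for u,v in [(310.8,174.1),(290.3,225.8),(392.6,202.6),(374.1,256.6)]:
    d=T[:3,:3]@np.array([(u-K[0,2])/K[0,0],(v-K[1,2])/K[1,1],1]); o=T[:3,3]
    C.append(o+d*(co[2]-o@N)/(d@N))
C=np.array(C); print(C.round(1)); rl,fl,rr,fr=C
print('sides',[round(float(np.linalg.norm(x)),1) for x in (rl-fl,rr-fr,rl-rr,fl-fr)])
for a in (rl-fl,rr-fr,rl-rr,fl-fr): print(np.degrees(np.arctan2(a[1],a[0])))
```

```text
0.002661698163428267 [59.37314683 62.1800897  65.99517038 69.81338135 72.68630177]
plane [ 0.0298804  -0.05678958 26.54694393] 1.3558171844520588 3677 3.6716830183377542
[[ 615.  -352.6   64.9]
 [ 500.3 -307.7   59. ]
 [ 550.2 -526.7   72.9]
 [ 434.8 -483.3   67. ]]
sides [123.3, 123.4, 185.9, 187.5]
-21.378659173325794
-20.637068121996762
69.58887848411993
69.5551578992815
```

```bash
cat >> h.py <<'E'
from scipy.spatial.transform import Rotation as Ro
def plan(target,head_deg,n,pos=None,rot=None):
    st=arm.read_state(); p=np.array(st['tool_pos'] if pos is None else pos,float); R=Ro.from_rotvec(st['tcp_rot'])
    h=np.radians(head_deg); x=np.array([np.cos(h),np.sin(h),0]); z=np.array([0,0,-1.]); Rt=Ro.from_matrix(np.c_[x,np.cross(z,x),z])
    dr=(R.inv()*Rt).as_rotvec(); rr=dr/n; d=(np.array(target)-p)/n; rows=[]
    for i in range(n):
        rows.append(np.r_[R.inv().apply(d)/100,rr/(np.pi/2)]); R=R*Ro.from_rotvec(rr)
    rows=np.array(rows); print('from',p.round(1),'rows (max mm/row %.1f)'%(np.linalg.norm(d)))
    for i in range(0,n,8): print('; '.join(' '.join('%.3f'%v for v in r) for r in rows[i:i+8]))
E
python3 - <<'E'
from h import *
plan((447,-207,120),70.4,16)
E
```

```text
from [ 257.6 -513.5  230.6] rows (max mm/row 23.6)
0.192 -0.118 0.069 -0.000 -0.000 -0.030; 0.197 -0.109 0.069 -0.000 -0.000 -0.030; 0.202 -0.099 0.069 -0.000 -0.000 -0.030; 0.207 -0.090 0.069 -0.000 -0.000 -0.030; 0.211 -0.080 0.069 -0.000 -0.000 -0.030; 0.214 -0.069 0.069 -0.000 -0.000 -0.030; 0.217 -0.059 0.069 -0.000 -0.000 -0.030; 0.220 -0.049 0.069 -0.000 -0.000 -0.030
0.222 -0.038 0.069 -0.000 -0.000 -0.030; 0.223 -0.028 0.069 -0.000 -0.000 -0.030; 0.225 -0.017 0.069 -0.000 -0.000 -0.030; 0.225 -0.006 0.069 -0.000 -0.000 -0.030; 0.225 0.005 0.069 -0.000 -0.000 -0.030; 0.225 0.015 0.069 -0.000 -0.000 -0.030; 0.224 0.026 0.069 -0.000 -0.000 -0.030; 0.222 0.037 0.069 -0.000 -0.000 -0.030
```

Call:
arm_command:
  increments: "0.19 -0.12 0.06 0 0 -0.03 0; 0.2 -0.11 0.06 0 0 -0.03 0; 0.2 -0.1 0.06 0 0 -0.03 0; 0.21 -0.09 0.06 0 0 -0.03 0; 0.21 -0.08 0.06 0 0 -0.03 0; 0.21 -0.07 0.06 0 0 -0.03 0; 0.22 -0.06 0.06 0 0 -0.03 0; 0.22 -0.05 0.06 0 0 -0.03 0"
  newtons: 40

```text
t: 0.82
tool_pos: [352.7, -359.2, 182.7]
tcp_rot: [-2.866, -1.286, 0.0]
contact_force: [-1.2, 0.0, -1.1]
gripper_width: 0.0
```

Call:
arm_command:
  increments: "0.22 -0.04 0.07 0 0 -0.03 0; 0.22 -0.03 0.07 0 0 -0.03 0; 0.22 -0.02 0.07 0 0 -0.03 0; 0.22 0 0.07 0 0 -0.03 0; 0.22 0 0.07 0 0 -0.03 0; 0.22 0.02 0.07 0 0 -0.03 0; 0.22 0.03 0.07 0 0 -0.03 0; 0.22 0.04 0.07 0 0 -0.03 0"

```text
t: 1.48
tool_pos: [447.5, -209.5, 126.8]
tcp_rot: [-2.574, -1.801, 0.0]
contact_force: [0.5, -0.7, -1.0]
gripper_width: 0.2
```

Run:
```python
from h import *
st=arm.read_state();print(st['t'],st['tool_pos'].round(1),st['contact_force'].round(2),st['gripper_width'])
snap('wrist','wrist1');snap('top','top1')
plan((447,-207,40),70.4,4)
```

```text
1.4833 [ 447.5 -209.5  126.8] [ 0.45 -0.65 -1.01] 0.20582172313482294
from [ 447.3 -207.7  125.9] rows (max mm/row 21.5)
0.001 -0.001 0.215 -0.000 -0.000 -0.001; 0.001 -0.001 0.215 -0.000 -0.000 -0.001; 0.001 -0.001 0.215 -0.000 -0.000 -0.001; 0.001 -0.001 0.215 -0.000 -0.000 -0.001
```

View pics/wrist1.png

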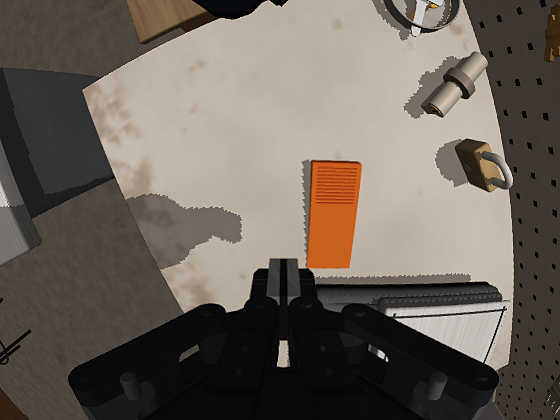

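View pics/top1.png

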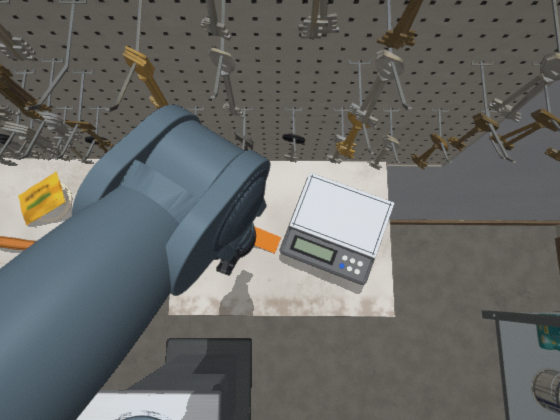

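```bash
cat >> h.py <<'E'
def fpt(s,u,v,z):
    K=s['K'];T=s['world_from_camera']; a=np.array([(u-K[0,2])/K[0,0],(v-K[1,2])/K[1,1]]); r=np.hypot(*a)
    d=np.r_[a/r*np.sin(r),np.cos(r)]; w=T[:3,:3]@d; return T[:3,3]+w*(z-T[2,3])/w[2]
E
python3 - <<'E'
from h import *
s=dict(np.load('wrist1.npz'))
hsv=cv2.cvtColor(s['frame'],cv2.COLOR_BGR2HSV); m=cv2.inRange(hsv,(5,150,100),(20,255,255)); m[:140]=0;m[290:]=0;m[:,:290]=0;m[:,380:]=0
m=cv2.morphologyEx(m,cv2.MORPH_CLOSE,np.ones((7,7)))
c=max(cv2.findContours(m,0,1)[0],key=cv2.contourArea);q=cv2.approxPolyDP(c,4,True)[:,0]
for p in q: print(p,fpt(s,*p,1.2).round(1),fpt(s,*p,15.5).round(1))
# fingertips
for p in [(268,262),(300,262),(284,258)]: print('tip',fpt(s,*p,127).round(1))
cv2.imwrite('pics/w1c.png',cv2.resize(s['frame'][140:320,240:400],None,fx=3,fy=3))
E
```

```text
[313 160] [ 482.9 -183.     1.2] [ 482.4 -180.6   15.5]
[307 268] [ 445.9 -276.2    1.2] [ 447.3 -268.8   15.5]
[348 267] [ 482.5 -289.2    1.2] [ 482.  -281.1   15.5]
[361 165] [ 520.6 -200.6    1.2] [ 518.1 -197.2   15.5]
tip [ 441.7 -201.7  127. ]
tip [ 456.4 -207.1  127. ]
tip [ 449.8 -202.3  127. ]
```

View pics/w1c.png

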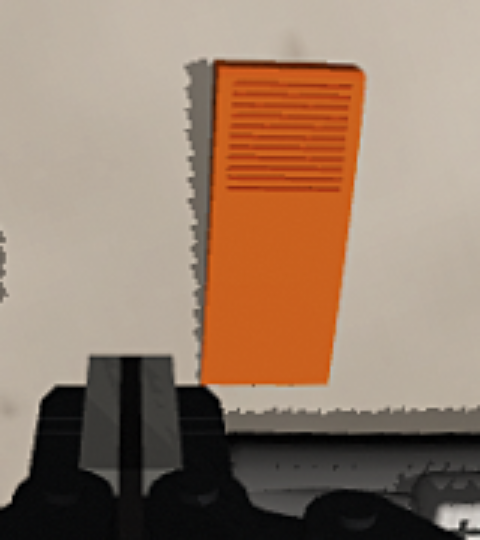

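Call:
arm_command:
  increments: "0 0 0.25 0 0 0 0; 0 0 0.25 0 0 0 0; 0 0 0.25 0 0 0 0; 0 0 0.2 0 0 0 0; 0 0 0.14 0 0 0 0; 0 0 0.1 0 0 0 0; 0 0 0 0 0 0 0; 0 0 0 0 0 0 0"

```text
t: 2.25
tool_pos: [446.9, -210.8, 8.3]
tcp_rot: [-2.576, -1.797, 0.001]
contact_force: [1.3, -0.3, -0.4]
gripper_width: 0.1
```

Run:
```python
from h import *
st=arm.read_state();print(st['t'],st['tool_pos'].round(1),st['tcp_rot'].round(3),st['contact_force'].round(2))
snap('wrist','wrist2')
```

```text
2.25 [ 446.9 -210.8    8.3] [-2.576e+00 -1.797e+00  1.000e-03] [ 1.26 -0.29 -0.39]
```

View pics/wrist2.png

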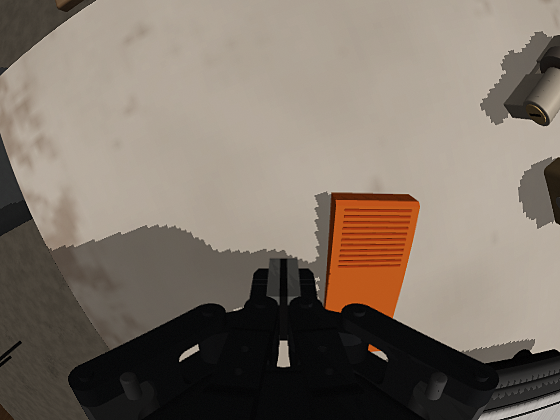

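Call:
arm_command:
  increments: "0 0 0.03 0 0 0 0; 0 0.04 0 0 0 0 0; 0 0.04 0 0 0 0 0; 0 0 0 0 0 0 0"

```text
t: 2.63
tool_pos: [456.4, -214.3, 6.1]
tcp_rot: [2.574, 1.797, 0.002]
contact_force: [0.6, -0.8, -0.5]
gripper_width: 0.4
```

Run:
```python
from h import *
st=arm.read_state();print(st['t'],st['tool_pos'].round(1),st['tcp_rot'].round(3),st['contact_force'].round(2))
s=snap('wrist','wrist3');cv2.imwrite('pics/w3c.png',cv2.resize(s['frame'][170:350,240:440],None,fx=3,fy=3))
```

```text
2.6333 [ 456.4 -214.3    6.1] [2.574e+00 1.797e+00 2.000e-03] [ 0.58 -0.78 -0.45]
```

View pics/w3c.png

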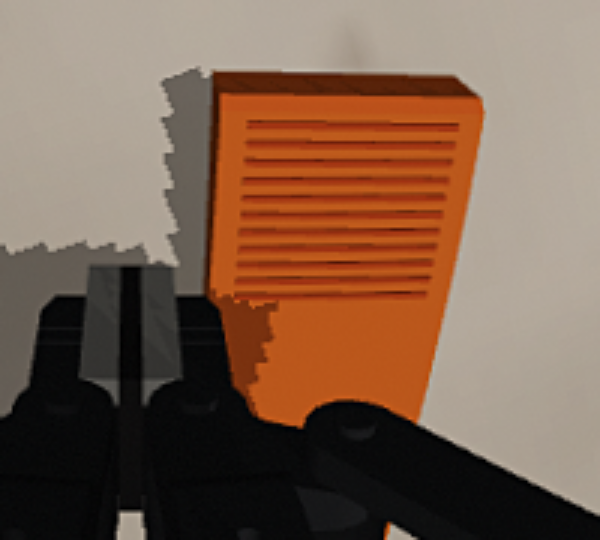

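Call:
arm_command:
  increments: "0 0.03 0 0 0 0 0; 0 0.03 0 0 0 0 0; 0 0.03 0 0 0 0 0; 0 0 0 0 0 0 0"

```text
t: 3.02
tool_pos: [464.0, -216.8, 5.4]
tcp_rot: [2.575, 1.798, 0.001]
contact_force: [-0.7, -0.1, -0.0]
gripper_width: -0.2
```

```bash
cat >> h.py <<'E'
def heel(tag):
    "heel lower back edge/top corners in wrist view"
    s=snap('wrist',tag); hsv=cv2.cvtColor(s['frame'],cv2.COLOR_BGR2HSV); m=cv2.inRange(hsv,(3,150,60),(20,255,255)); m[:,:230]=0; m[:100]=0
    m=cv2.morphologyEx(m,cv2.MORPH_CLOSE,np.ones((7,7)))
    c=max(cv2.findContours(m,0,1)[0],key=cv2.contourArea);q=cv2.approxPolyDP(c,3,True)[:,0]
    for p in q: print(p,fpt(s,*p,0).round(1),fpt(s,*p,15.5).round(1))
    return s
E
python3 - <<'E'
from h import *
st=arm.read_state();print(st['t'],st['tool_pos'].round(1),st['tcp_rot'].round(3),st['contact_force'].round(2))
s=heel('wrist4');cv2.imwrite('pics/w4c.png',cv2.resize(s['frame'][170:350,240:440],None,fx=3,fy=3))
E
```

```text
3.0167 [ 464.  -216.8    5.4] [2.575e+00 1.798e+00 1.000e-03] [-0.65 -0.09 -0.03]
[298 195] [ 483.  -183.6    0. ] [ 483.7 -179.6   15.5]
[298 267] [ 470.4 -219.6    0. ] [ 472.4 -211.8   15.5]
[309 268] [ 475.5 -222.1    0. ] [ 477.  -214.1   15.5]
[314 274] [ 476.9 -226.4    0. ] [ 478.2 -218.    15.5]
[317 297] [ 474.  -240.7    0. ] [ 475.6 -230.7   15.5]
[323 307] [ 475.1 -248.2    0. ] [ 476.6 -237.5   15.5]
[340 312] [ 483.1 -255.2    0. ] [ 483.8 -243.7   15.5]
[350 303] [ 490.  -251.4    0. ] [ 489.9 -240.3   15.5]
[370 306] [ 500.2 -258.     0. ] [ 499.1 -246.3   15.5]
[387 202] [ 523.4 -202.     0. ] [ 519.9 -196.    15.5]
[378 195] [ 520.  -196.9    0. ] [ 516.8 -191.5   15.5]
```

View pics/w4c.png

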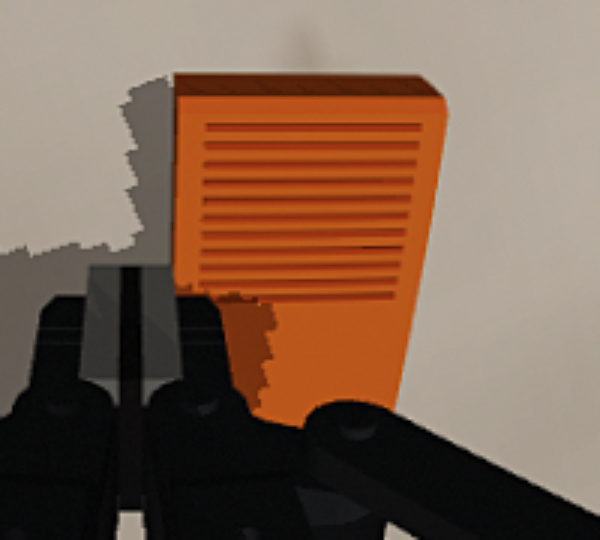

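Call:
arm_command:
  increments: "0 0.025 0 0 0 0 0; 0 0.025 0 0 0 0 0; 0 0.025 0 0 0 0 0; 0 0.025 0 0 0 0 0; 0 0 0 0 0 0 0"

```text
t: 3.48
tool_pos: [473.3, -220.3, 5.4]
tcp_rot: [2.575, 1.798, 0.001]
contact_force: [-0.0, 0.4, -0.3]
gripper_width: -0.2
```

Run:
```python
from h import *
st=arm.read_state();print(st['t'],st['tool_pos'].round(1),st['tcp_rot'].round(3),st['contact_force'].round(2))
s=heel('wrist5');cv2.imwrite('pics/w5c.png',cv2.resize(s['frame'][170:350,240:440],None,fx=3,fy=3))
```

```text
3.4833 [ 473.3 -220.3    5.4] [2.575e+00 1.798e+00 1.000e-03] [-0.02  0.44 -0.3 ]
[298 195] [ 492.3 -187.     0. ] [ 493.  -183.    15.5]
[298 267] [ 479.7 -223.     0. ] [ 481.7 -215.2   15.5]
[309 268] [ 484.9 -225.6    0. ] [ 486.3 -217.5   15.5]
[314 274] [ 486.2 -229.9    0. ] [ 487.5 -221.4   15.5]
[318 299] [ 483.5 -245.5    0. ] [ 485.1 -235.4   15.5]
[324 308] [ 484.8 -252.5    0. ] [ 486.3 -241.7   15.5]
[339 312] [ 491.9 -258.4    0. ] [ 492.6 -246.9   15.5]
[350 303] [ 499.3 -254.8    0. ] [ 499.2 -243.8   15.5]
[370 306] [ 509.5 -261.4    0. ] [ 508.4 -249.7   15.5]
[387 202] [ 532.8 -205.4    0. ] [ 529.3 -199.4   15.5]
[378 195] [ 529.3 -200.3    0. ] [ 526.1 -194.9   15.5]
```

View pics/w5c.png

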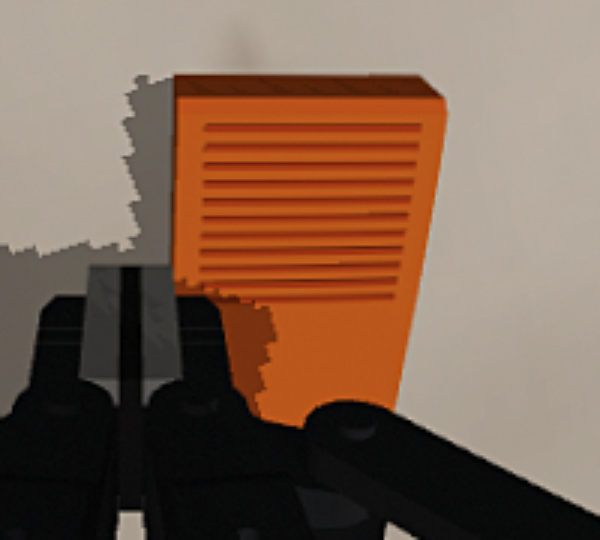

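Call:
arm_command:
  increments: "0 0.02 0 0 0 0 0; 0 0 0 0 0 0 0; 0 -0.1 0 0 0 0 0; 0 -0.05 -0.2 0 0 0 0.2; 0 0 -0.3 0 0 0 0.2; 0 0 -0.3 0 0 0 0.2; 0 0 0 0 0 0 0.2; 0 0 0 0 0 0 0.2"

```text
t: 4.2
tool_pos: [462.2, -216.6, 87.3]
tcp_rot: [2.572, 1.795, 0.003]
contact_force: [-0.3, 0.3, -0.2]
gripper_width: 17.0
```

Run:
```python
from h import *
st=arm.read_state();print(st['t'],st['tool_pos'].round(1),st['tcp_rot'].round(3),st['contact_force'].round(2),st['gripper_width'])
s=heel('wrist6');snap('top','top6')
plan((520,-165,85),69.4,4)
```

```text
4.2 [ 462.2 -216.6   87.3] [2.572 1.795 0.003] [-0.27  0.32 -0.23] 17.012604573044687
[311 166] [ 494.  -187.6    0. ] [ 493.5 -184.7   15.5]
[309 257] [ 469.4 -255.3    0. ] [ 470.6 -247.8   15.5]
[315 258] [ 473.6 -257.8    0. ] [ 474.5 -250.2   15.5]
[317 267] [ 472.6 -266.    -0. ] [ 473.6 -257.8   15.5]
[326 267] [ 479.4 -268.6    0. ] [ 479.9 -260.3   15.5]
[332 273] [ 482.4 -275.7    0. ] [ 482.7 -266.9   15.5]
[336 287] [ 481.7 -289.7    0. ] [ 482.1 -280.    15.5]
[355 286] [ 497. -295.    0.] [ 496.4 -284.9   15.5]
[369 170] [ 533.8 -204.8    0. ] [ 530.7 -200.7   15.5]
[357 166] [ 526.  -198.9    0. ] [ 523.4 -195.3   15.5]
from [ 460.1 -215.2   84.8] rows (max mm/row 19.6)
0.170 0.097 -0.000 -0.000 -0.000 0.001; 0.170 0.097 -0.000 -0.000 -0.000 0.001; 0.170 0.097 -0.000 -0.000 -0.000 0.001; 0.170 0.096 -0.000 -0.000 -0.000 0.001
```

View pics/wrist6.png

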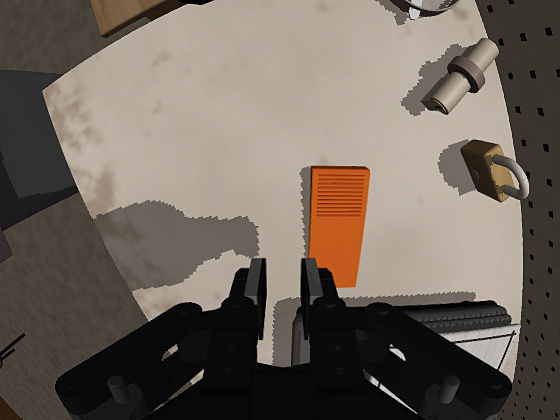

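View pics/top6.png

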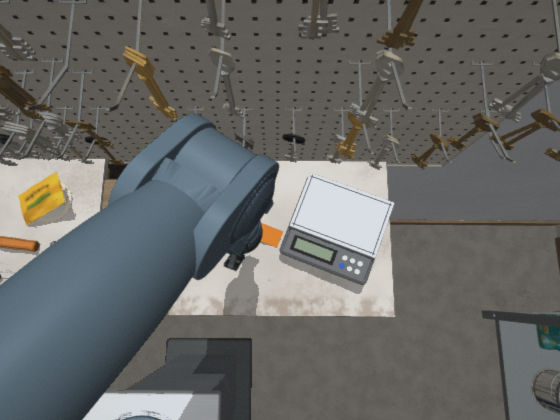

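Call:
arm_command:
  increments: "0.17 0.1 0 0 0 0 0.2; 0.17 0.1 0 0 0 0 0.2; 0.17 0.1 0 0 0 0 0.2; 0.17 0.1 0 0 0 0 0.2; 0 0 0 0 0 0 0.2; 0 0 0 0 0 0 0.2"

```text
t: 4.8
tool_pos: [520.6, -164.5, 83.7]
tcp_rot: [-2.573, -1.799, 0.003]
contact_force: [-0.5, 0.1, 0.1]
gripper_width: 16.8
```

Run:
```python
from h import *
st=arm.read_state();print(st['t'],st['tool_pos'].round(1),st['tcp_rot'].round(3),st['contact_force'].round(2),st['gripper_width'])
s=heel('wrist7')
for p in [(300,310),(310,310)]: print(fpt(dict(np.load('wrist6.npz')),*p,20).round(1))
```

```text
4.8 [ 520.6 -164.5   83.7] [-2.573 -1.799  0.003] [-0.55  0.1   0.05] 16.815342765939977
[262 256] [ 493.7 -187.7    0. ] [ 497.4 -181.2   15.5]
[266 258] [ 496.  -190.3    0. ] [ 499.5 -183.6   15.5]
[265 353] [ 458.9 -281.7    0. ] [ 464.9 -268.8   15.5]
[308 353] [ 496.1 -295.4    0. ] [ 499.5 -281.5   15.5]
[309 340] [ 501.8 -280.3    0. ] [ 504.9 -267.5   15.5]
[303 337] [ 497.9 -275.     0. ] [ 501.3 -262.5   15.5]
[300 258] [ 520.8 -199.3    0. ] [ 522.6 -192.1   15.5]
[313 257] [ 530.5 -202.     0. ] [ 531.6 -194.6   15.5]
[ 449.8 -287.2   20. ]
[ 457.2 -290.1   20. ]
```

View pics/wrist7.png

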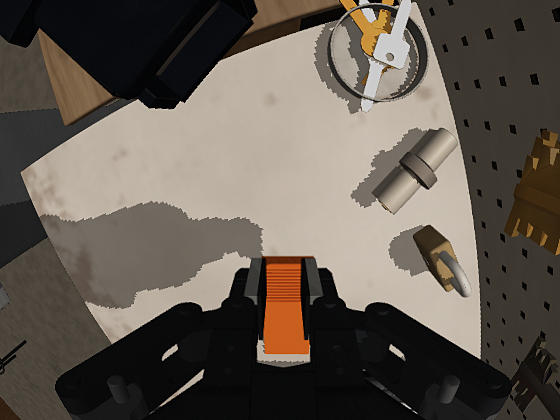

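Call:
arm_command:
  increments: "0 0.025 0.2 0 0 0 0.2; 0 0 0.2 0 0 0 0.2; 0 0 0.2 0 0 0 0.2; 0 0 0.12 0 0 0 0.2; 0 0 0.05 0 0 0 0.2; 0 0 0 0 0 0 0.2; 0 0 0 0 0 0 0.2"

```text
t: 5.43
tool_pos: [523.1, -166.6, 8.3]
tcp_rot: [-2.576, -1.797, 0.001]
contact_force: [-0.4, 0.3, -0.0]
gripper_width: 17.1
```

Run:
```python
from h import *
st=arm.read_state();print(st['t'],st['tool_pos'].round(1),st['tcp_rot'].round(3),st['contact_force'].round(2),st['gripper_width'])
s=heel('wrist8')
```

```text
5.4333 [ 523.1 -166.6    8.3] [-2.576e+00 -1.797e+00  1.000e-03] [-0.4   0.25 -0.03] 17.125768763425803
[265 311] [ 502.4 -191.     0. ] [ 507.2 -181.2   15.5]
[263 339] [ 493.5 -210.     0. ] [ 499.2 -198.3   15.5]
[256 346] [ 487.4 -213.9    0. ] [ 493.6 -201.8   15.5]
[257 362] [ 482.6 -226.9    0. ] [ 489.3 -213.4   15.5]
[275 366] [ 492. -234.    0.] [ 497.8 -219.8   15.5]
[309 362] [ 513.3 -238.2    0. ] [ 516.9 -223.6   15.5]
[310 346] [ 518.1 -225.2    0. ] [ 521.2 -211.9   15.5]
[303 337] [ 516.4 -216.7    0. ] [ 519.7 -204.3   15.5]
[301 312] [ 521.3 -198.7    0. ] [ 524.1 -188.1   15.5]
```

View pics/wrist8.png

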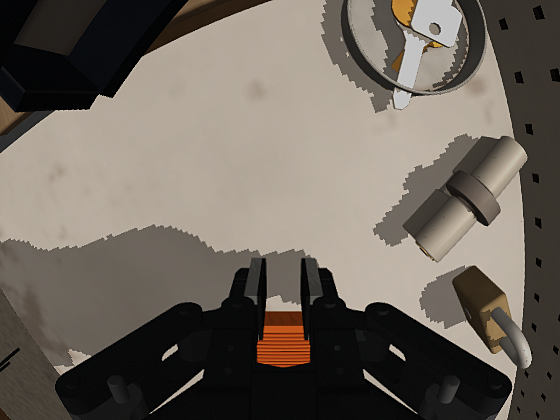

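Call:
arm_command:
  increments: "-0.07 0 0.01 0 0 0 0.2; -0.07 0 0 0 0 0 0.2; -0.05 0 0 0 0 0 0.2; -0.05 0 0 0 0 0 0.2; -0.05 0 0 0 0 0 0.2; -0.05 0 0 0 0 0 0.2; -0.04 0 0 0 0 0 0.2"

```text
t: 6.07
tool_pos: [510.4, -202.6, 7.4]
tcp_rot: [2.576, 1.798, 0.0]
contact_force: [-0.3, 0.3, -0.1]
gripper_width: 17.0
```

```bash
cat > chk.py <<'E'
import sys
from h import *
tag=sys.argv[1]
st=arm.read_state();p=st['tool_pos'];print(st['t'],p.round(1),'u %.1f v %.1f'%(p[0]*.935-p[1]*.3535,p[0]*.3535+p[1]*.935),st['contact_force'].round(2))
s=snap('top',tag)
m=np.zeros((420,560),np.uint8); cv2.fillPoly(m,[np.array([(312,177),(293,224),(373,254),(390,205)])],255); m=cv2.erode(m,np.ones((5,5)))
ys,xs=np.where(m>0); P=np.array([pt(s,x,y) for x,y in zip(xs,ys)]); P=P[(P[:,2]>50)&(P[:,2]<85)]
for _ in range(4):
    A=np.c_[P[:,:2],np.ones(len(P))]; co=np.linalg.lstsq(A,P[:,2],rcond=None)[0]; r=A@co-P[:,2]; P=P[abs(r)<2.5*r.std()]
su=np.degrees(co[0]*.935-co[1]*.3535); sv=np.degrees(co[0]*.3535+co[1]*.935)
print('slope deg along scale x %.2f y %.2f'%(su,sv),len(P))
E
python3 chk.py top9
```

```text
6.0667 [ 510.4 -202.6    7.4] u 548.9 v -8.9 [-0.26  0.26 -0.08]
slope deg along scale x 2.66 y -2.39 3671
```

View pics/top9.png

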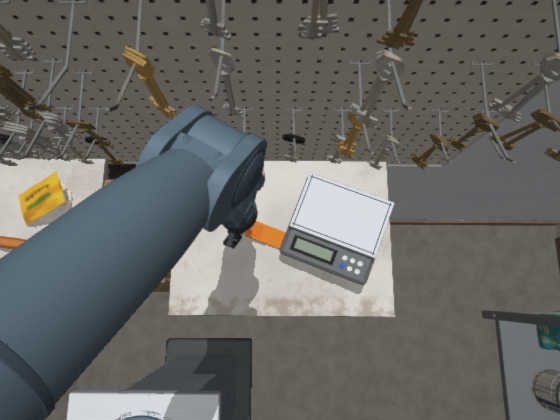

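Call:
arm_command:
  increments: "-0.03 0 0.01 0 0 0 0.2; -0.03 0 0 0 0 0 0.2; -0.03 0 0 0 0 0 0.2; -0.03 0 0 0 0 0 0.2; -0.03 0 0 0 0 0 0.2; -0.03 0 0 0 0 0 0.2"

```text
t: 6.62
tool_pos: [504.3, -218.8, 6.2]
tcp_rot: [-2.576, -1.798, -0.0]
contact_force: [0.6, 1.1, 0.1]
gripper_width: 17.1
```

```bash
python3 chk.py top10
```

```text
6.6167 [ 504.3 -218.8    6.2] u 548.9 v -26.4 [0.63 1.05 0.09]
slope deg along scale x 1.57 y -1.50 3679
```

Call:
arm_command:
  increments: "-0.03 0 0 0 0 0 0.2; -0.03 0 0 0 0 0 0.2; -0.03 0 0 0 0 0 0.2; 0 0 0 0 0 0 0.2"

```text
t: 7.0
tool_pos: [501.0, -228.2, 6.3]
tcp_rot: [2.576, 1.797, -0.002]
contact_force: [-1.0, 0.5, -0.0]
gripper_width: 17.0
```

```bash
python3 chk.py top11
```

```text
7.0 [ 501.  -228.2    6.3] u 549.1 v -36.2 [-1.02  0.49 -0.01]
slope deg along scale x 0.94 y -0.88 3684
```

Call:
arm_command:
  increments: "-0.02 0 0 0 0 0 0.2; -0.02 0 0 0 0 0 0.2; 0 0 0 0 0 0 0.2; 0 0 0 0 0 0 0.2"

```text
t: 7.38
tool_pos: [499.9, -231.4, 6.4]
tcp_rot: [2.576, 1.798, -0.001]
contact_force: [0.2, 0.1, -0.2]
gripper_width: 17.1
```

```bash
python3 chk.py top12
```

```text
7.3833 [ 499.9 -231.4    6.4] u 549.2 v -39.6 [ 0.16  0.08 -0.17]
slope deg along scale x 0.77 y -0.73 3656
```

Call:
arm_command:
  increments: "-0.02 0 0 0 0 0 0.2; 0 0 0 0 0 0 0.2; 0 0 0 0 0 0 0.2"

```text
t: 7.68
tool_pos: [499.3, -233.0, 6.4]
tcp_rot: [2.576, 1.798, -0.0]
contact_force: [1.2, 0.8, 0.6]
gripper_width: 17.2
```

```bash
python3 chk.py top13
```

```text
7.6833 [ 499.3 -233.     6.4] u 549.2 v -41.4 [1.16 0.75 0.55]
slope deg along scale x 0.65 y -0.61 3675
```

Call:
arm_command:
  increments: "-0.02 0 0 0 0 0 0.2; 0 0 0 0 0 0 0.2; 0 0 0 0 0 0 0.2"

```text
t: 7.98
tool_pos: [498.5, -234.9, 6.3]
tcp_rot: [2.576, 1.798, -0.0]
contact_force: [1.6, 0.9, 1.5]
gripper_width: 17.4
```

```bash
python3 chk.py top14
```

```text
7.9833 [ 498.5 -234.9    6.3] u 549.2 v -43.4 [1.57 0.94 1.48]
slope deg along scale x 0.59 y -0.49 3687
```

Call:
arm_command:
  increments: "-0.02 0 0 0 0 0 0.2; 0 0 0 0 0 0 0.2; 0 0 0 0 0 0 0.2"

```text
t: 8.28
tool_pos: [497.8, -236.9, 6.3]
tcp_rot: [2.576, 1.798, -0.0]
contact_force: [0.3, 0.9, 0.5]
gripper_width: 17.1
```

```bash
python3 chk.py top15
```

```text
8.2833 [ 497.8 -236.9    6.3] u 549.2 v -45.5 [0.34 0.89 0.52]
slope deg along scale x 0.40 y -0.39 3665
```

Call:
arm_command:
  increments: "-0.015 0 0 0 0 0 0.2; 0 0 0 0 0 0 0.2; 0 0 0 0 0 0 0.2"

```text
t: 8.58
tool_pos: [497.3, -238.1, 6.3]
tcp_rot: [2.576, 1.798, -0.0]
contact_force: [0.0, 1.6, 1.6]
gripper_width: 17.1
```

```bash
python3 chk.py top16
```

```text
8.5833 [ 497.3 -238.1    6.3] u 549.1 v -46.9 [0.01 1.59 1.59]
slope deg along scale x 0.39 y -0.30 3684
```

Call:
arm_command:
  increments: "-0.015 0 0 0 0 0 0.2; 0 0 0 0 0 0 0.2; 0 0 0 0 0 0 0.2"

```text
t: 8.88
tool_pos: [496.7, -239.6, 6.3]
tcp_rot: [2.576, 1.798, -0.0]
contact_force: [0.5, 1.1, 0.4]
gripper_width: 17.0
```

```bash
python3 chk.py top17
```

```text
8.8833 [ 496.7 -239.6    6.3] u 549.2 v -48.4 [0.55 1.09 0.35]
slope deg along scale x 0.21 y -0.21 3685
```

Call:
arm_command:
  increments: "-0.01 0 0 0 0 0 0.2; 0 0 0 0 0 0 0.2; 0 0 0 0 0 0 0.2"

```text
t: 9.18
tool_pos: [496.5, -240.4, 6.3]
tcp_rot: [2.576, 1.798, 0.0]
contact_force: [0.3, 2.7, 0.7]
gripper_width: 16.9
```

Call:
arm_command:
  increments: "-0.01 0 0 0 0 0 0.2; 0 0 0 0 0 0 0.2; 0 0 0 0 0 0 0.2"

```text
t: 9.43
tool_pos: [496.1, -241.4, 6.3]
tcp_rot: [-2.576, -1.798, 0.0]
contact_force: [2.1, 2.4, 1.1]
gripper_width: 16.9
```

```bash
python3 chk.py top18
```

```text
9.4333 [ 496.1 -241.4    6.3] u 549.1 v -50.3 [2.08 2.44 1.1 ]
slope deg along scale x 0.17 y -0.09 3668
```

Call:
arm_command:
  increments: "-0.01 0 0 0 0 0 0.2; 0 0 0 0 0 0 0.2; 0 0 0 0 0 0 0.2"

```text
t: 9.73
tool_pos: [495.8, -242.4, 6.3]
tcp_rot: [2.576, 1.798, -0.0]
contact_force: [-0.4, 2.4, 0.5]
gripper_width: 17.4
```

```bash
python3 chk.py top19
```

```text
9.7333 [ 495.8 -242.4    6.3] u 549.2 v -51.4 [-0.45  2.43  0.47]
slope deg along scale x -0.01 y -0.09 3660
```

Call:
arm_command:
  increments: "-0.01 0 0 0 0 0 0.2; 0 0 0 0 0 0 0.2; 0 0 0 0 0 0 0.2"

```text
t: 10.03
tool_pos: [495.4, -243.3, 6.3]
tcp_rot: [2.576, 1.798, -0.0]
contact_force: [1.3, 3.0, 0.4]
gripper_width: 17.1
```

```bash
python3 chk.py top20
```

```text
10.0333 [ 495.4 -243.3    6.3] u 549.2 v -52.3 [1.34 3.04 0.44]
slope deg along scale x 0.01 y 0.01 3642
```

Call:
arm_command:
  increments: "-0.006 0 0 0 0 0 0.2; 0 0 0 0 0 0 0.2; 0 0 0 0 0 0 0.2"

```text
t: 10.33
tool_pos: [495.3, -243.6, 6.3]
tcp_rot: [-2.576, -1.798, -0.0]
contact_force: [0.6, 3.7, 0.8]
gripper_width: 17.0
```

```bash
python3 chk.py top21
```

```text
10.3333 [ 495.3 -243.6    6.3] u 549.2 v -52.7 [0.6  3.68 0.84]
slope deg along scale x 0.03 y 0.05 3664
```

Call:
arm_command:
  increments: "-0.006 0 0 0 0 0 0.2; 0 0 0 0 0 0 0.2; 0 0 0 0 0 0 0.2"

```text
t: 10.63
tool_pos: [495.1, -244.0, 6.3]
tcp_rot: [-2.576, -1.798, -0.001]
contact_force: [1.3, 4.6, 1.0]
gripper_width: 17.2
```

```bash
python3 chk.py top22
```

```text
10.6333 [ 495.1 -244.     6.3] u 549.2 v -53.1 [1.35 4.57 1.01]
slope deg along scale x 0.07 y 0.04 3684
```

Call:
arm_command:
  increments: "-0.006 0 0 0 0 0 0.2; 0 0 0 0 0 0 0.2; 0 0 0 0 0 0 0.2"

```text
t: 10.93
tool_pos: [495.0, -244.3, 6.3]
tcp_rot: [-2.575, -1.798, -0.002]
contact_force: [2.3, 5.2, 2.0]
gripper_width: 16.8
```

```bash
python3 chk.py top23
```

```text
10.9333 [ 495.  -244.3    6.3] u 549.2 v -53.5 [2.28 5.22 2.04]
slope deg along scale x -0.10 y -0.01 3670
```

Call:
arm_command:
  increments: "0.05 0 0 0 0 0 0.2; 0.15 0 0 0 0 0 0.2; 0.1 0 -0.2 0 0 0 0; 0 0 -0.3 0 0 0 0; 0 0 -0.4 0 0 0 0; 0 0 -0.35 0 0 0 0; 0 0 0 0 0 0 0; 0 0 0 0 0 0 0"

```text
t: 11.65
tool_pos: [507.0, -218.8, 134.0]
tcp_rot: [2.571, 1.793, 0.001]
contact_force: [0.1, -0.7, 0.1]
gripper_width: -0.0
```

```bash
python3 chk.py top24
python3 - <<'E'
from h import *
plan((523,-471,125),69.9,12)
E
```

```text
11.65 [ 507.  -218.8  134. ] u 551.4 v -25.4 [ 0.1  -0.74  0.12]
slope deg along scale x 0.02 y 0.08 3669
from [ 505.5 -217.8  131.9] rows (max mm/row 21.2)
-0.193 0.087 0.006 0.000 0.000 -0.000; -0.193 0.086 0.006 0.000 0.000 -0.000; -0.193 0.086 0.006 0.000 0.000 -0.000; -0.193 0.086 0.006 0.000 0.000 -0.000; -0.193 0.086 0.006 0.000 0.000 -0.000; -0.193 0.086 0.006 0.000 0.000 -0.000; -0.193 0.086 0.006 0.000 0.000 -0.000; -0.193 0.086 0.006 0.000 0.000 -0.000
-0.193 0.086 0.006 0.000 0.000 -0.000; -0.193 0.086 0.006 0.000 0.000 -0.000; -0.193 0.086 0.006 0.000 0.000 -0.000; -0.193 0.086 0.006 0.000 0.000 -0.000
```

View pics/top24.png

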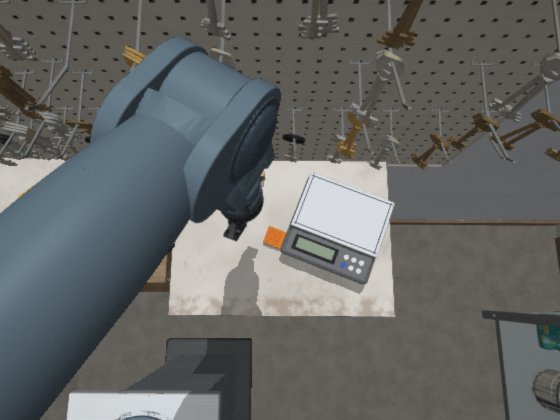

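Run:
```python
from h import *
a=dict(np.load('top0.npz'))['frame']; s=dict(np.load('top24.npz')); b=s['frame']
c=np.hstack([cv2.resize(x[165:295,285:405],None,fx=3,fy=3,interpolation=2) for x in (a,b)]); cv2.imwrite('pics/cmp24.png',c)
```

```text
(no output)
```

View pics/cmp24.png

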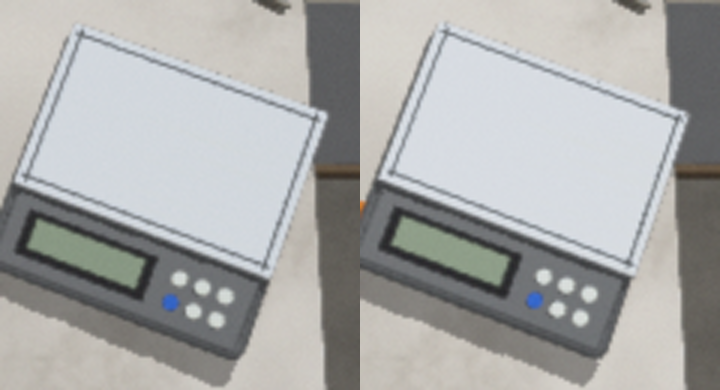

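Call:
arm_command:
  increments: "-0.19 0.09 0 0 0 0 0; -0.19 0.09 0 0 0 0 0; -0.19 0.09 0 0 0 0 0; -0.19 0.09 0 0 0 0 0; -0.19 0.09 0 0 0 0 0; -0.19 0.09 0 0 0 0 0; -0.19 0.09 0 0 0 0 0; -0.19 0.09 0 0 0 0 0"

```text
t: 12.37
tool_pos: [518.7, -384.7, 128.5]
tcp_rot: [-2.573, -1.795, 0.004]
contact_force: [0.2, -0.9, 0.8]
gripper_width: 0.2
```

Call:
arm_command:
  increments: "-0.2 0.08 0 0 0 0 0; -0.2 0.08 0 0 0 0 0; -0.2 0.08 0 0 0 0 0; -0.19 0.08 0 0 0 0 0; 0 0 0 0 0 0 0; 0 0 0 0 0 0 0; 0 0 0 0 0 0 0"

```text
t: 12.95
tool_pos: [522.2, -468.5, 129.3]
tcp_rot: [-2.573, -1.796, 0.001]
contact_force: [0.7, 0.2, -0.9]
gripper_width: 0.2
```

Run:
```python
from h import *
st=arm.read_state();print(st['t'],st['tool_pos'].round(1),st['contact_force'].round(2),st['joint_positions'].round(2))
snap('top','top25');snap('wrist','wrist25');snap('scene','scene25')
```

```text
12.95 [ 522.2 -468.5  129.3] [ 0.7   0.2  -0.91] [-0.82  0.69  0.33  1.22 -0.    1.1 ]
```

View pics/scene25.png

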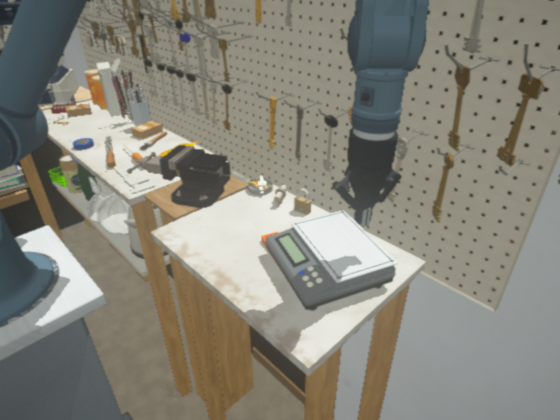

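View pics/wrist25.png

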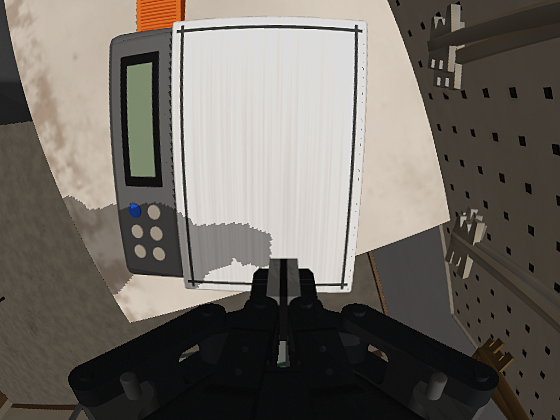

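Call:
arm_command:
  increments: "-0.03 0.02 0.2 0 0 0 0; 0 0 0.2 0 0 0 0; 0 0 0.1 0 0 0 0; 0 0 0.06 0 0 0 0; 0 0 0 0 0 0 0; 0 0 0 0 0 0 0; 0 0 0 0 0 0 0"

```text
t: 13.68
tool_pos: [524.6, -473.4, 76.7]
tcp_rot: [2.574, 1.797, 0.0]
contact_force: [-0.3, -0.2, 0.4]
gripper_width: -0.1
```

Call:
arm_command:
  increments: "0 0 0.03 0 0 0 0; 0 0 0.02 0 0 0 0; 0 0 0 0 0 0 0"

```text
t: 13.93
tool_pos: [524.0, -473.0, 70.3]
tcp_rot: [2.576, 1.798, -0.0]
contact_force: [0.3, -0.1, 0.2]
gripper_width: 0.2
```

Call:
arm_command:
  increments: "0 0 0.02 0 0 0 0; 0 0 0.01 0 0 0 0; 0 0 0 0 0 0 0"

```text
t: 14.18
tool_pos: [523.8, -472.8, 66.9]
tcp_rot: [-2.576, -1.798, 0.0]
contact_force: [0.2, 0.4, -0.7]
gripper_width: 0.1
```

Call:
arm_command:
  increments: "0 0 0.01 0 0 0 0; 0 0 0.01 0 0 0 0; 0 0 0 0 0 0 0"

```text
t: 14.43
tool_pos: [523.9, -472.8, 65.1]
tcp_rot: [-2.576, -1.798, 0.0]
contact_force: [-0.3, 0.3, 0.3]
gripper_width: -0.1
```

Call:
arm_command:
  increments: "0 0 0.01 0 0 0 0; 0 0 0 0 0 0 0; 0 0 0 0 0 0 0"

```text
t: 14.68
tool_pos: [523.9, -472.9, 64.3]
tcp_rot: [-2.576, -1.798, 0.0]
contact_force: [0.1, -0.4, 0.0]
gripper_width: -0.0
```

Call:
arm_command:
  increments: "0 0 0.01 0 0 0 0; 0 0 0 0 0 0 0; 0 0 0 0 0 0 0"

```text
t: 14.93
tool_pos: [524.0, -473.0, 64.1]
tcp_rot: [2.576, 1.798, 0.0]
contact_force: [-1.6, 1.5, 4.6]
gripper_width: 0.1
```

Call:
arm_command:
  increments: "0 0 0.01 0 0 0 0; 0 0 0 0 0 0 0; 0 0 0 0 0 0 0"

```text
t: 15.18
tool_pos: [524.1, -473.1, 64.1]
tcp_rot: [2.575, 1.797, 0.0]
contact_force: [-2.4, 2.9, 7.8]
gripper_width: 0.4
```

Call:
arm_command:
  increments: "0 0 0.005 0 0 0 0; 0 0 0 0 0 0 0; 0 0 0 0 0 0 0; 0 0 0 0 0 0 0; 0 0 0 0 0 0 0; 0 0 0 0 0 0 0; 0 0 0 0 0 0 0; 0 0 0 0 0 0 0"

```text
t: 15.85
tool_pos: [524.1, -473.0, 64.1]
tcp_rot: [2.575, 1.797, 0.0]
contact_force: [-3.4, 4.2, 11.6]
gripper_width: -0.0
```

Run:
```python
from h import *
st=arm.read_state();print(st['t'],st['tool_pos'].round(2),st['contact_force'].round(2))
snap('scene','scene26')
```

```text
15.85 [ 524.12 -473.05   64.06] [-3.43  4.19 11.6 ]
```

Call:
arm_command:
  increments: "0 0 -0.02 0 0 0 0; 0 0 -0.1 0 0 0 0; 0 0 -0.2 0 0 0 0; 0 0 -0.3 0 0 0 0; 0 0 -0.3 0 0 0 0; 0 0 0 0 0 0 0"

```text
t: 16.4
tool_pos: [526.5, -475.6, 161.5]
tcp_rot: [2.567, 1.792, 0.002]
contact_force: [1.3, -0.3, 1.4]
gripper_width: -0.1
```

Run:
```python
from h import *
st=arm.read_state();print(st['t'],st['tool_pos'].round(2),st['contact_force'].round(2))
plan((470,-230,200),69.9,12)
```

```text
16.4 [ 526.51 -475.65  161.48] [ 1.27 -0.3   1.38]
from [ 526.5 -475.6  161.5] rows (max mm/row 21.2)
0.176 -0.114 -0.034 0.001 0.000 -0.000; 0.176 -0.114 -0.034 0.001 0.000 -0.000; 0.176 -0.114 -0.034 0.001 0.000 -0.000; 0.176 -0.114 -0.034 0.001 0.000 -0.000; 0.176 -0.114 -0.033 0.001 0.000 -0.000; 0.176 -0.115 -0.033 0.001 0.000 -0.000; 0.176 -0.115 -0.033 0.001 0.000 -0.000; 0.176 -0.115 -0.033 0.001 0.000 -0.000
0.176 -0.115 -0.033 0.001 0.000 -0.000; 0.176 -0.115 -0.033 0.001 0.000 -0.000; 0.176 -0.115 -0.032 0.001 0.000 -0.000; 0.176 -0.115 -0.032 0.001 0.000 -0.000
```

View pics/scene26.png

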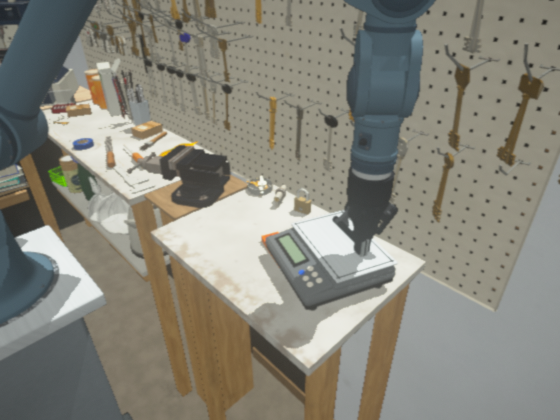

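Call:
arm_command:
  increments: "-0.09 -0.24 -0.05 0 0 0 0; -0.09 -0.24 -0.05 0 0 0 0; -0.09 -0.24 -0.05 0 0 0 0; -0.09 -0.24 -0.05 0 0 0 0; -0.09 -0.24 -0.05 0 0 0 0; -0.09 -0.24 -0.05 0 0 0 0; 0 0 0 0 0 0 0; 0 0 0 0 0 0 0"

```text
t: 17.07
tool_pos: [369.5, -474.5, 184.6]
tcp_rot: [2.577, 1.795, 0.0]
contact_force: [-0.7, 0.5, 0.8]
gripper_width: 0.0
```

```bash
python3 chk.py top30
python3 - <<'E'
from h import *
a=dict(np.load('top0.npz'))['frame']; b=dict(np.load('top30.npz'))['frame']
c=np.hstack([cv2.resize(x[150:290,165:405],None,fx=1.65,fy=1.65,interpolation=2) for x in (a,b)]); cv2.imwrite('pics/cmp30.png',c)
E
```

```text
17.0667 [ 369.5 -474.5  184.6] u 513.2 v -313.0 [-0.69  0.55  0.83]
slope deg along scale x 0.06 y -0.02 3678
```

View pics/cmp30.png

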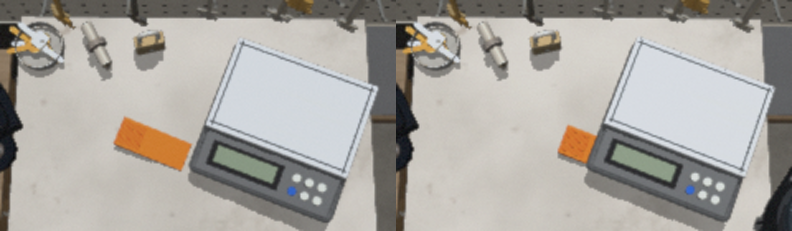

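```bash
python3 -c "
from station import arm
print(arm.job_done())"
```

```text
the job is handed in; nothing more can be done
None
```

The scale now stands level on the wedge and did not rock when I pressed the pan. I handed the job in at about 17 s, with the hand clear of everything.

- **Lining up:** The wedge lay about 12 mm off the line to the bare foot, so I first nudged it sideways with the fingertips. I then pushed its heel in, thin end first.
- **Seating the wedge:** I pushed until the depth-measured pan tilt, about 2.7°/−2.4° along the two axes at first sight, read 0. I then went on about 1 mm until the push had risen from about 3 N to 6 N and the tilt no longer changed.
- **Rocking check:** Pressing near the rear-right corner, the force rose to 11.6 N while the fingertip stayed at z = 64.1 mm. Some sideways force, about 5 N, came with the press.
- **Last look:** The tilt read 0.06°/−0.02°. By eye, the scale, tin, lock cylinder and padlock had not moved in the before-and-after top pictures.

The depth-measured tilt was a little larger than the stated 3° at the start (about 3.6° in all). The contact force readings carried roughly 1 N of noise. No check failed.

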